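# Lock a sediment core into its draining cradle with a spring cotter

## Task

The sediment core lies in the sloping cradle: fold the hinged hold-down bar all the way down over it, so that its slot drops over the upright stud. Then take the spring cotter from the wooden block and push its straight leg through the stud's cross hole, above the bar, from the low side of the slope, until the bow snaps over the stud and clasps it. Leave the cotter there, lying square across the stud, with the core still in its place and the small things round about standing where they were.

Things in the scene. Friction and masses are not known exactly. Their poses are not given: they have to be found in the camera images.
- core_cradle: Draining cradle, fixed: grey stand 160 mm wide, white rails, bed 220 mm long that faces the robot and rises away from it at 30 deg. Origin under the middle of the stand; x away from the robot, y left, z up. Turned up to 0.22 rad about z. The core lies in the trough; the stud stands on the right rail, the bar's hinge on the left one.
- stud_hole (a point): Centre of the stud's cross hole, 9 x 9 mm, right through. x: the hole's axis, straight up the slope, away from the robot; y: left across the bed; z: the stud's axis, square to the bed (30 deg from vertical, leaning to the robot). Stud: steel, 24 mm thick, its end 17.5 mm beyond here along z. Below here along z: closed bar's top 8 mm, rail 40 mm. Closed bar spans 23 mm to either side along x.
- bar_hinge (a point): Middle of the bar's hinge axis, on the left rail, 121 mm to the left of the stud's axis and 11 mm lower than the hole; same axes as stud_hole. The hinge axis is x. The two hinge lugs rise 9 mm above it.
- hold_bar (a joint): Bar angle, rad: 0 = folded down parallel to the bed, at its stop; positive = raised, to 1.3; starts 0.55 to 1.1. Aluminium strip 46 mm wide, 6 mm thick, 178 mm long from the hinge axis, slot 28 mm wide at 106 to 145 mm. At angle a it points along -cos(a) y + sin(a) z of stud_hole. The hinge is stiff and stays where left; 2 to 4 N on the end folds it.
- bar_end (a point): Where to push the bar: middle of the upper face of its closed end, 155 mm from the hinge axis. z is the normal of the upper face, y points to the hinge. From 167 mm on the end is bent up about 8 mm.
- rest_block: Hardwood block, fixed, 118 mm long (its y), 68 mm wide, 35 mm high, on which the cotter lies lengthwise, its eye overhanging the end nearer the robot by about 50 mm. Origin under its middle.
- spring_cotter: Spring cotter (R clip) of 6 mm steel wire, 148 mm long, 50 to 80 g, starts flat on the block. Origin: on the straight leg's centre line, where the stud's axis crosses it when home. x along the leg to its tip; y to the bow's side; z square to its plane, up at the start. Bow: springs from the eye at x -46, y 24 mm, dips to y 5, cups to y 12 at x 0, dips, flares to y 18 at x 36.
- cotter_eye (a point): Where to grip the cotter: middle of its eye, at x -66, y 12 mm of the cotter's frame, same axes. The eye is a long loop; its parallel sides run along x from -82 to -46 mm, 30 mm apart over their outsides; its closed rear is at x -97 mm.
- cotter_tip (a point): Round tip of the cotter's straight leg, at x 51 mm in the cotter's frame.
- cotter_bow (a joint): Spring deflection of the bow away from the leg, rad: 0 at rest, about 0.03 when it clasps the stud, about 0.13 while riding over it. Pushing the bow over the stud takes about 5 to 15 N along the leg; past home the resistance rises steeply.
- core_tube: Sediment core: clear tube 52 mm thick, 190 mm long, black end caps, 0.45 kg, loose in the cradle's trough, lying down the slope. Origin at its middle.
- petri_dish: Bystander: petri dish, 62 mm wide, 16 mm high, loose on the table in front of the cradle; origin under its middle.
- amber_dropper: Bystander: amber dropper bottle, 33 mm wide, 69 mm high; origin under its middle.
- white_vial: Bystander: sample vial with white cap, 29 mm wide, 62 mm high; origin under its middle.

How it is judged (in metres and radians):
On the way, in this order (a step that is already met when the one before it is completed fails the run):
1. the hold-down bar is folded down over the core and the stud (value of joint hold_bar below 0.06 rad), for 0.2 s.
2. with the bar down, the cotter's straight leg has come out of the far side of the stud's cross hole (value of joint hold_bar below 0.06 rad and x of cotter_tip in the frame of stud_hole above 0.02 m and y of cotter_tip in the frame of stud_hole between -0.008 and 0.008 m and z of cotter_tip in the frame of stud_hole between -0.008 and 0.008 m and angle between the x axis of spring_cotter and the x axis of stud_hole, either way round below 0.2 rad).
At the end, for the whole second after the job is handed in: Bar down (within 0.06 rad of its stop); cotter through the cross hole, its origin within 6 mm of the hole's centre, leg within 0.2 rad of the hole's axis, plane within 0.35 rad of square to the stud, bow closed (below 0.08 rad); cotter at rest; core within 15 mm of where it lay (value of joint hold_bar below 0.06 rad and distance between spring_cotter and stud_hole below 0.006 m and angle between the x axis of spring_cotter and the x axis of stud_hole, either way round below 0.2 rad and angle between the z axis of spring_cotter and the z axis of stud_hole, either way round below 0.35 rad and value of joint cotter_bow below 0.08 rad and linear speed of spring_cotter below 0.02 m/s and distance of core_tube from where it was at the start of the episode below 0.015 m); the robot touches nothing.
It fails at once if the petri dish is moved by more than 30 mm or tipped (distance of petri_dish from where it was at the start of the episode above 0.03 m or angle between petri_dish's own z axis and vertical above 0.5 rad).
It fails at once if the amber dropper bottle is moved by more than 30 mm or tipped (distance of amber_dropper from where it was at the start of the episode above 0.03 m or angle between amber_dropper's own z axis and vertical above 0.5 rad).
It fails at once if the white-capped vial is moved by more than 30 mm or tipped (distance of white_vial from where it was at the start of the episode above 0.03 m or angle between white_vial's own z axis and vertical above 0.5 rad).
It fails at once if the core is shifted in its trough by more than 30 mm (distance of core_tube from where it was at the start of the episode above 0.03 m).
It also fails if it takes over 58 s, if anything falls off the work surface, if the arm or the gripper's body presses on something with over 40 N, if the wrist force passes 120 N, or if a joint passes its speed limit or range.

## Robot

A 6-joint arm with a two-finger parallel gripper is mounted at the origin on a cart in front of the work surface, level with it; the furniture and walls round the work are solid. World frame = base frame: x ahead of the robot, y to its left, z up, the work surface at z = 0. Lengths are in mm, angles in rad, forces in N, time in s.
With the tool pointing down it reaches from about 300 to 775 mm from the base axis. Payload 14.6 kg.
Tool frame: the origin (TCP) lies on the centre line of the jaws, within the pads' length; the fingertips stand 19 mm ahead of it and the grasp point (between the pads) is the TCP (bot.tip_reach is the distance from the TCP to the fingertips, in mm); z points along the fingers, y is the line along which they close (so a half turn about z gives the same grasp; the last joint's range is limited). The gripper opens to 85 mm and grips with 20 to 120 N. Pads are 22 mm wide; open, the fingers measure 114 mm over their backs; the gripper's body (76 mm by 85 mm) begins 54 mm behind the grasp point. The pads swing forward as they close: fully open they stand 13 mm farther back than shut.
Start: joints at [-1.347, 0.3, 1.521, -0, 1.321, -0.067], TCP at [157.688, -526.9, 250.281] pointing down, gripper open.
Joint ranges: [-3.03, 3.03], [-0.79, 2.21], [0.23, 2.52], [-1.04, 4.18], [0, 3.07], [-2.55, 2.55]. Speed limits (rad/s): [2.22, 2.22, 2.57, 3.14, 3.14, 3.14].

## Interface

Orientations are given as a unit quaternion [w, x, y, z].
In Python, from rig import bot gives the robot as it stands. Calls block until the motion is done:
- bot.move_to(position, orientation): joint-space move of the TCP to a pose.
- bot.servo_line(position, attitude=None, speed=150, until_force=None): straight line of the TCP; attitude=None keeps the orientation; speed is the mean speed in mm/s. With until_force (N) it stops when the force on the tool has changed by that much, and returns True; else False.
- bot.move_joints(angles): joint-space move.
- bot.move_gripper(opening, grip_force=None): finger opening in mm; grip_force is the grip in N (None keeps the last); returns when the fingers have stopped.
- bot.dwell(seconds).
- bot.ik(position, orientation): joint angles nearest the present ones, or None.
- bot.read_state(): the state.
- bot.read_camera(name): name is "scene" or "top" or "wrist"; returns a dict with "image" (480x640x3 uint8, blue, green, red), "depth" (480x640 float32, mm along the optical axis (not along the pixel's ray), 0 where there is no reading), "fovy" (degrees; the focal length in pixels is half the picture's height over the tangent of half this angle, whatever the lens; pixels are square), "cx", "cy" (the principal point, pixels), "eye" and "attitude" of the camera in the world; the wrist camera has in their place "mount" (4x4, takes a point from camera to tool coordinates, whose origin is the TCP and whose axes are the flange's). Camera axes: x right, y down, z forward; pixel columns grow to the right and rows downward; lengths in mm; the calibration is good to about 2 mm. A picture is of the moment at which its call begins: read the wrist's pose just before it.
A pose or a line that the arm cannot do raises bot.MotionError and nothing moves.
- bot.finish_job(): hands the job in, once; it reports no verdict.
The state is a dict: "clock": time; "joint_positions": joint angles; "qvel": joint speeds; "effort": joint torques, N m; "ee_pos": TCP position; "tool_rot": TCP orientation; "ft_force": force on the tool from outside, world axes, zero at the start; "moment": the same for the moment, N m; "grip_width": finger opening in mm.
Only numpy, scipy, OpenCV 4.12 (cv2) and the standard library are available. Lean on these libraries where they do the work, as an engineer would, in place of code of your own. Each camera call takes 0.05 s, during which the arm holds its last target. There are 200 camera calls.

## Working session

There is one attempt and no reset: what is moved stays moved. The work goes in short steps, each a Python script; the robot and the scene stay as the last script left them, time stands still between calls to the robot, and variables do not carry over. Pictures are saved under pics/ and viewed, on a budget of 10 in all, crops included, one or two more only if the job needs it, and the job is handed in when it is done.

```bash
mkdir -p pics; ls
cat > h.py <<'E'
import numpy as np, cv2, pickle
from scipy.spatial.transform import Rotation as R
def q2R(q): return R.from_quat([q[1],q[2],q[3],q[0]]).as_matrix()
def R2q(M):
    q=R.from_matrix(M).as_quat(); return [float(v) for v in (q[3],q[0],q[1],q[2])]
def cloud(c,st=None):
    d=c["depth"].astype(float); f=240/np.tan(np.radians(c["fovy"])/2)
    v,u=np.mgrid[0:480,0:640]
    P=np.stack([(u-c["cx"])/f*d,(v-c["cy"])/f*d,d],-1)
    if "mount" in c:
        M=np.array(c["mount"]); P=P@M[:3,:3].T+M[:3,3]
        P=P@q2R(st["tool_rot"]).T+np.array(st["ee_pos"])
    else: 
        A=np.array(c["attitude"]); A=q2R(A) if A.size==4 else A
        P=P@A.T+np.array(c["eye"])
    P[d==0]=np.nan
    return P
E
python3 - <<'E'
from rig import bot
import cv2,pickle
for n in("scene","top"):
    c=bot.read_camera(n); pickle.dump(c,open(n+".pkl","wb")); cv2.imwrite(f"pics/{n}0.png",c["image"]); print(n,c["fovy"],c["eye"],c["attitude"],c["cx"],c["cy"])
print(bot.read_state())
E
```

```text
pics
scene 47.61694970233939 [-240.54557373  638.60686202  656.55988095] [ 0.23940677 -0.40866468  0.7556586  -0.45239105] 321.502973680762 234.2384127190658
top 52.09341670777006 [463.78438569  81.30517597 949.13747296] [ 0.05594718 -0.69810491  0.71220008 -0.04785911] 319.4291045862755 238.6152524088584
{'clock': 0.1, 'joint_positions': array([-1.34658519e+00,  3.00434354e-01,  1.52155133e+00,  8.65513768e-06,
        1.32074330e+00, -6.66023864e-02]), 'qvel': array([ 0.00147423, -0.00079806, -0.0029731 ,  0.00046843,  0.00069064,
       -0.0001547 ]), 'effort': array([ 1.44104757e-03, -5.44375634e+01, -3.62370086e+01, -3.84003818e-05,
        3.08379975e-03,  4.56515227e-05]), 'ee_pos': array([ 157.65320223, -526.70070983,  249.75405594]), 'tool_rot': array([-5.66731874e-04,  9.89447046e-01,  1.44893823e-01, -4.05482095e-05]), 'ft_force': array([-0.66617635, -0.30120771,  0.06896866]), 'moment': array([-0.03447741,  0.01071542, -0.01256748]), 'grip_width': 85.11745912209359}
```

View pics/top0.png

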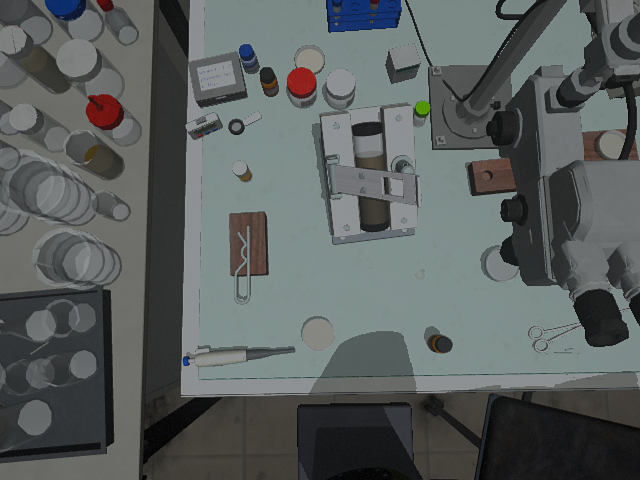

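View pics/scene0.png

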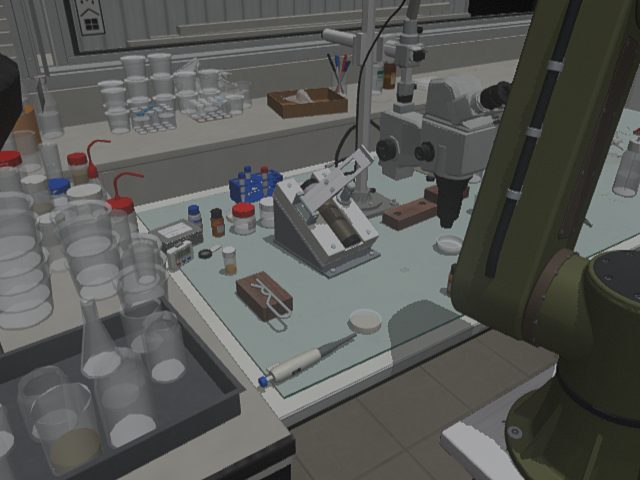

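The top view shows the cradle at about (370,172), the stud near (402,168), and the bar raised with its end near (412,188). The block is at (248,243), with the cotter's eye at (243,290). The dish is at (318,333), the vial at (243,170) and the dropper at (440,343). The scene view agrees with this.

Run:
```python
from h import *
c=pickle.load(open("top.pkl","rb")); P=cloud(c); im=c["image"]
def crop(u0,v0,w,h,s): return cv2.resize(im[v0:v0+h,u0:u0+w],None,fx=s,fy=s,interpolation=cv2.INTER_CUBIC)
a=crop(310,98,120,150,4); b=crop(225,205,52,105,5.7)
o=np.zeros((600,800,3),np.uint8); o[:a.shape[0],:a.shape[1]]=a; o[:b.shape[0],490:490+b.shape[1]]=b
cv2.imwrite("pics/crop0.png",o)
for u,v in [(248,243),(255,225),(243,300),(318,333),(440,343),(243,170),(340,125),(340,220),(400,220),(395,125),(402,163),(412,188),(370,180),(280,300)]: print((u,v),P[v,u].round(1))
# rail plane: left rail & right rail
m=np.zeros((480,640),bool); m[125:155,332:348]=1; m[205:230,335:352]=1; m[200:225,393:408]=1; m[115:145,390:403]=1
Q=P[m]; Q=Q[np.isfinite(Q).all(1)]
for _ in range(6):
    ce=Q.mean(0); n=np.linalg.svd(Q-ce,full_matrices=False)[2][2]; d=(Q-ce)@n; Q=Q[abs(d)<max(2,2*d.std())]
n*=np.sign(n[2]); print("n",n,"tilt",np.degrees(np.arccos(n[2])),"yaw",np.arctan2(-n[1],-n[0]),ce,len(Q),d.std())
```

```text
(248, 243) [592.5 223.9  43.1]
(255, 225) [nan nan nan]
(243, 300) [488.2 240.2  -0.8]
(318, 333) [423.9  96.7  16.9]
(440, 343) [ 404.9 -117.7   67.8]
(243, 170) [727.8 230.6  61.9]
(340, 125) [773.7  50.9 158.2]
(340, 220) [626.6  52.2  74.3]
(400, 220) [625.8 -57.4  66.2]
(395, 125) [774.1 -42.6 151.4]
(402, 163) [708.1 -52.1 148.4]
(412, 188) [639.7 -48.5 247.4]
(370, 180) [664.8   8.2 204.4]
(280, 300) [486.8 169.   -1.3]
n [-0.49604904 -0.05354259  0.86664211] tilt 29.929255376652545 yaw 0.10752181422197465 [699.85644823   5.55996826 112.75541918] 1413 1.162824517908681
```

View pics/crop0.png

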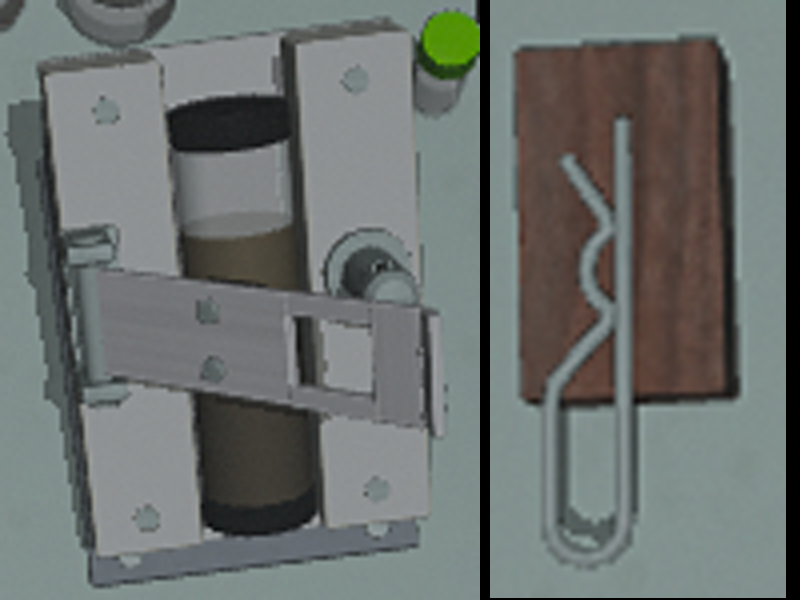

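The crop shows the stud end at crop (392,290), i.e. pixel (408,170.5), and its base ring at pixel (402,165). The hinge knuckles are at crop (95,243) and (105,390). The cotter's leg runs from tip pixel (248.3,226) to (249,292.7), with the bow on its left.

```bash
cat >> h.py <<'E'
def frame(yaw):
    c,s=np.cos(yaw),np.sin(yaw); k=np.sqrt(3)/2
    return np.array([[k*c,k*s,.5],[-s,c,0],[-.5*c,-.5*s,k]]).T   # columns x,y,z of stud_hole
def ray(c,u,v,n,d):  # intersect pixel ray with plane n.p=d
    f=240/np.tan(np.radians(c["fovy"])/2); A=q2R(c["attitude"]); e=np.array(c["eye"])
    r=A@np.array([(u-c["cx"])/f,(v-c["cy"])/f,1]); return e+r*(d-n@e)/(n@r)
E
python3 - <<'E'
from h import *
c=pickle.load(open("top.pkl","rb")); P=cloud(c)
F=frame(.1075); n=F[:,2]; d0=n@np.array([699.86,5.56,112.76])
Rm=F.T
print("stud from end",Rm@ray(c,408,170.5,n,d0+57.5),"base",Rm@ray(c,402,165,n,d0+2), "d0",d0)
a=[Rm@ray(c,310+x/4,98+y/4,n,d0+36) for x,y in((95,240),(105,388))]; print("hinge lugs",a)
S=P@F  # stud coords
m=np.isfinite(S).all(-1)
hgt=S[...,2]-d0
sel=np.zeros_like(m); sel[155:185,390:420]=1
sel&=m&(hgt>45)&(hgt<63)
q=S[sel]; print("stud pts",len(q),q.min(0),q.max(0),np.median(q,0)); 
sel=np.zeros_like(m); sel[162:205,330:420]=1; sel&=m&(hgt>25)
vs,us=np.nonzero(sel)
# bar plane
sel=np.zeros_like(m)
for (x0,y0,x1,y1) in [(120,290,190,350),(230,310,280,390),(385,330,412,400)]:
    sel[98+y0//4:98+y1//4,310+x0//4:310+x1//4]=1
q=S[sel&m]; q=q[(q[:,2]-d0>25)]; k=np.polyfit(q[:,1],q[:,2]-d0,1); print("bar x",q[:,0].min(),q[:,0].max(),"slope angle",np.arctan(-k[0]),"z at y=0..",k, (q[:,2]-d0-np.polyval(k,q[:,1])).std())
z=np.array([0,0,1.])
for u,v in((248.3,226.05),(249,292.7)): print("leg",ray(c,u,v,z,38))
for x,y in((548,470),(631,470),(590,560)): print("eye",ray(c,225+(x-490)/5.7,205+y/5.7,z,38))
sel=np.zeros_like(m);sel[215:272,233:264]=1; h=P[sel&m][:,2]; print("block/wire z",np.percentile(h,[10,30,50,70,90,97]))
E
```

```text
stud from end [ 672.28743661 -131.45580267 -193.05525734] base [ 668.54958406 -133.01520207 -248.55525734] d0 -250.55525734270103
hinge lugs [array([ 703.49376311,  -13.99677258, -214.55525734]), array([ 639.84727057,  -11.54210908, -214.55525734])]
stud pts 103 [ 665.49573954 -142.3564719  -205.23506199] [ 680.13740942 -120.35041933 -191.38822033] [ 674.00097139 -131.37506495 -195.1007025 ]
bar x 649.8419501691897 687.8034944681451 slope angle 0.8439085861463265 z at y=0.. [-1.12444417 21.56070768] 1.4199701546266843
leg [625.5087834 224.1746166  38.       ]
leg [500.38908977 222.60437396  38.        ]
eye [510.55565967 248.28039071  38.        ]
eye [510.02441396 221.25650461  38.        ]
eye [481.2783441  234.48971938  38.        ]
block/wire z [32.73139579 34.02318157 35.05831538 36.17538877 40.08826026 41.88926796]
```

```bash
cat >> h.py <<'E'
YAW=.1075; F=frame(YAW); HOLE=F@np.array([672.,-132.,-210.55])
HINGE=HOLE+F@np.array([0,121.,-11])
def barpose(a,r=155,lift=0,frac=1.0,flip=1,tip=19):
    na=np.cos(a)*F[:,2]+np.sin(a)*F[:,1]; b=-np.cos(a)*F[:,1]+np.sin(a)*F[:,2]
    p=HINGE+r*b+3*na
    t=a*frac; nt=np.cos(t)*F[:,2]+np.sin(t)*F[:,1]; bt=-np.cos(t)*F[:,1]+np.sin(t)*F[:,2]
    x=flip*bt; z=-nt; y=np.cross(z,x)
    return p+nt*(tip+lift), R2q(np.stack([x,y,z],1))
E
python3 - <<'E'
from h import *
from rig import bot
c=pickle.load(open("top.pkl","rb")); P=cloud(c).reshape(-1,3)
m=np.isfinite(P).all(1)&(P[:,1]<-120)&(P[:,2]>60)&(P[:,0]>200); Q=P[m]; r=np.hypot(Q[:,0],Q[:,1])
print("scope",Q.min(0),Q.max(0),r.min(),Q[r.argmin()]); Q2=Q[Q[:,0]>560]; print("near cradle maxy",Q2[:,1].max(),Q2[Q2[:,1].argmax()])
print(HOLE,HINGE,bot.tip_reach)
for fl in(1,-1):
  for fr in(0,.5,1):
    for a,l in((.85,60),(.85,0),(.4,0),(0,0)):
        p,q=barpose(a,lift=l,frac=fr,flip=fl); j=bot.ik(p,q); print(fl,fr,a,l,p.round(),None if j is None else np.round(j,2))
# down poses
q=[0,1,0,0]
for p in((150,-350,400),(400,0,450)): j=bot.ik(p,R2q(np.array([[1,0,0],[0,-1,0],[0,0,-1.]]))); print(p,None if j is None else np.round(j,2))
E
```

```text
scope [ 389.25598199 -521.60707902   60.03073841] [1052.63038064 -120.12702358  493.24343396] 408.1090675636064 [ 389.65542643 -121.33284666   71.18658827]
near cradle maxy -120.12702357816394 [ 831.75366716 -120.12702358   60.55701969]
[697.43959712 -57.50149539 153.65835123] [689.92538654  63.39013641 144.13207179] 19.0
1 0 0.85 60 [603. -47. 315.] None
1 0 0.85 0 [632. -43. 263.] None
1 0 0.4 0 [664. -82. 215.] None
1 0 0 0 [696. -92. 163.] None
1 0.5 0.85 60 [603. -14. 309.] None
1 0.5 0.85 0 [632. -36. 262.] None
1 0.5 0.4 0 [664. -78. 215.] None
1 0.5 0 0 [696. -92. 163.] None
1 1 0.85 60 [610.  14. 292.] None
1 1 0.85 0 [634. -29. 258.] None
1 1 0.4 0 [664. -74. 214.] None
1 1 0 0 [696. -92. 163.] None
-1 0 0.85 60 [603. -47. 315.] [-0.19  0.15  1.63  0.19  0.87 -0.39]
-1 0 0.85 0 [632. -43. 263.] [-0.18  0.26  1.62  0.2   0.77 -0.39]
-1 0 0.4 0 [664. -82. 215.] [-0.23  0.38  1.57  0.26  0.71 -0.5 ]
-1 0 0 0 [696. -92. 163.] [-0.24  0.51  1.51  0.29  0.64 -0.54]
-1 0.5 0.85 60 [603. -14. 309.] [ 0.06  0.17  1.66 -0.55  0.85  0.34]
-1 0.5 0.85 0 [632. -36. 262.] [ 0.02  0.27  1.65 -0.57  0.75  0.35]
-1 0.5 0.4 0 [664. -78. 215.] [-0.15  0.37  1.6  -0.12  0.62 -0.13]
-1 0.5 0 0 [696. -92. 163.] [-0.24  0.51  1.51  0.29  0.64 -0.54]
-1 1 0.85 60 [610.  14. 292.] None
-1 1 0.85 0 [634. -29. 258.] None
-1 1 0.4 0 [664. -74. 214.] [-0.06  0.38  1.61 -0.54  0.64  0.29]
-1 1 0 0 [696. -92. 163.] [-0.24  0.51  1.51  0.29  0.64 -0.54]
(150, -350, 400) [-1.26 -0.17  1.68 -0.    1.63  0.31]
(400, 0, 450) [-0.09 -0.12  1.52 -0.    1.74  1.48]
```

Run:
```python
from h import *
c=pickle.load(open("top.pkl","rb")); P=cloud(c)
for u,v in [(505,128),(515,165),(512,210),(515,250),(500,260),(535,200),(450,110),(470,110),(490,90),(580,250),(560,320)]: print((u,v),P[v,u].round())
Q=P.reshape(-1,3)
for z0,z1 in((60,150),(150,250),(250,350),(350,500)):
  for x0,x1 in((350,500),(500,600),(600,700),(700,800)):
    m=(Q[:,2]>z0)&(Q[:,2]<z1)&(Q[:,0]>x0)&(Q[:,0]<x1)&(Q[:,1]<-105)
    if m.any(): print(z0,x0,"max y",Q[m][:,1].max().round(),m.sum())
```

```text
(505, 128) [ 736. -199.  227.]
(515, 165) [ 687. -223.  192.]
(512, 210) [ 602. -188.  256.]
(515, 250) [ 550. -208.  205.]
(500, 260) [ 554. -252.   15.]
(535, 200) [ 609. -207.  290.]
(450, 110) [ 852. -172.   25.]
(470, 110) [ 837. -201.   57.]
(490, 90) [ 838. -211.  141.]
(580, 250) [ 528. -214.  382.]
(560, 320) [ 439. -362.   -1.]
60 350 max y -111.0 208
60 500 max y -222.0 314
60 700 max y -221.0 86
150 350 max y -209.0 57
150 500 max y -181.0 866
150 600 max y -181.0 817
150 700 max y -180.0 1736
250 350 max y -199.0 127
250 500 max y -181.0 2530
250 600 max y -181.0 3101
250 700 max y -220.0 3760
350 350 max y -198.0 3934
350 500 max y -197.0 7079
350 600 max y -209.0 2067
350 700 max y -225.0 4693
```

Run:
```python
from h import *
from rig import bot
D=R2q(np.array([[1,0,0],[0,-1,0],[0,0,-1.]]))
bp=lambda a,l: barpose(a,r=156,lift=l,frac=(.1+.4*a)/max(a,1e-6) if a>0 else 0,flip=-1)
bot.move_to([150,-350,400],D)
q=bp(.85,60)[1]
bot.move_to([400,-20,420],q); bot.move_gripper(0,60)
print(bot.read_state()["grip_width"])
bot.move_to(*bp(.85,60))
p,q=bp(.85,-15); print("contact",bot.servo_line(p.tolist(),q,speed=50,until_force=2.5))
s=bot.read_state(); nt=-q2R(s["tool_rot"])[:,2]; tip=s["ee_pos"]-nt*19
v=F.T@(tip-HINGE); print("tip in hinge frame",v, "a~",np.arctan2(v[2],-v[1]),s["ft_force"],s["clock"])
```

```text
-0.15015469523796246
contact False
tip in hinge frame [   0.12400801 -107.00635055  105.78452723] a~ 0.7796563294292782 [-0.15197533  0.51281444 -0.0914327 ] 6.0417
```

Run:
```python
from h import *
from rig import bot
bp=lambda a,l: barpose(a,r=156,lift=l,frac=(.1+.4*a)/max(a,1e-6),flip=-1)
f0=np.zeros(3)
for a in (.7,.6,.5,.4,.3,.2,.1,.03):
    p,q=bp(a,0); h=bot.servo_line(p.tolist(),q,speed=60,until_force=35); s=bot.read_state()
    print(a,h,s["ft_force"].round(1),(F.T@s["ft_force"]).round(1),s["clock"])
    if h: break
else:
    p,q=bp(1e-6,-12); print(bot.servo_line(p.tolist(),q,speed=25,until_force=15)); s=bot.read_state()
    nt=-q2R(s["tool_rot"])[:,2]; v=F.T@(s["ee_pos"]-nt*19-HINGE); print("tip",v,s["ft_force"],s["clock"])
c=bot.read_camera("scene"); cv2.imwrite("pics/scene1.png",c["image"])
c=bot.read_camera("top"); pickle.dump(c,open("top1.pkl","wb"))
```

```text
0.7 False [-0.9  0.1 -0.9] [-1.2  0.2 -0.3] 6.3833
0.6 False [ 0.1 -0.4  0.3] [ 0.2 -0.4  0.2] 6.8
0.5 False [-0.1 -0.5 -0.4] [-0.3 -0.5 -0.3] 7.2167
0.4 False [ 0.3 -0.6 -0.4] [ 0.  -0.6 -0.5] 7.6333
0.3 False [-0.6 -0.3  0.1] [-0.5 -0.2  0.4] 8.0417
0.2 False [0.9 0.3 0.9] [1.3 0.2 0.4] 8.45
0.1 False [-0.2 -0.7  0.6] [ 0.  -0.6  0.7] 8.8583
0.03 False [ 0.1 -0.6  1.4] [ 0.8 -0.6  1.2] 9.1917
True
tip [   0.59477174 -156.02763416    3.63386602] [-12.85022834   0.85326381  11.23072682] 9.5583
```

View pics/scene1.png

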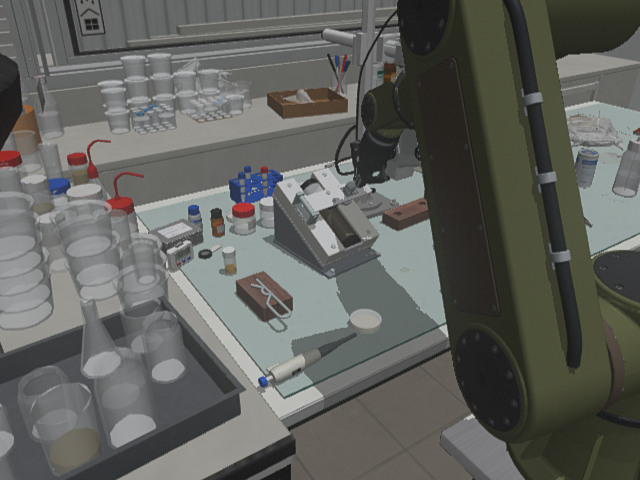

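The bar looks flat, and the tip stopped at 3.6 mm in the hinge frame, where 3 mm was expected. I'll back off and look at it with the wrist camera.

Run:
```python
from h import *
from rig import bot
s=bot.read_state(); nt=-q2R(s["tool_rot"])[:,2]
bot.servo_line((s["ee_pos"]+nt*100).tolist(),speed=150)
x=F[:,0];z=-F[:,2];y=np.cross(z,x); q0=np.stack([x,y,z],1)
# tilt so tool z looks more up-slope (rotate about y_s)
q=R2q(R.from_rotvec(-np.radians(25)*F[:,1]).as_matrix()@q0)
Z=q2R(q)[:,2]; p=HOLE-Z*170-F[:,0]*40
bot.move_to(p.tolist(),q); bot.dwell(.3)
s=bot.read_state(); c=bot.read_camera("wrist"); pickle.dump((s,c),open("w1.pkl","wb")); cv2.imwrite("pics/w1.png",c["image"])
print(np.round(c["mount"],3),c["fovy"],c["cx"],c["cy"],s["clock"],F.T@Z,s["ee_pos"])
```

```text
[[ 0.00000e+00 -9.59000e-01 -2.83000e-01  7.06380e+01]
 [ 1.00000e+00  0.00000e+00 -1.00000e-03  1.48000e-01]
 [ 1.00000e-03 -2.83000e-01  9.59000e-01 -1.23496e+02]
 [ 0.00000e+00  0.00000e+00  0.00000e+00  1.00000e+00]] 62.565151289164135 322.5691546718509 241.75034616867984 11.9833 [ 4.22618262e-01  8.35858880e-18 -9.06307787e-01] [524.71992915 -76.0759438  231.17086799]
```

View pics/w1.png

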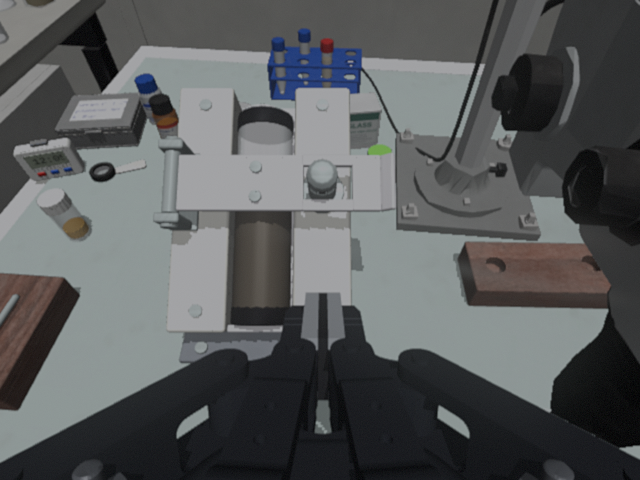

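The wrist view shows the bar flat with the stud through its slot, the stud's cap at about (322,178). I'll crop there with my predicted points overlaid to refine the hole.

```bash
cat >> h.py <<'E'
def proj(c,s,p):
    M=np.array(c["mount"]); f=240/np.tan(np.radians(c["fovy"])/2)
    t=q2R(s["tool_rot"]).T@(np.asarray(p)-np.array(s["ee_pos"])); k=M[:3,:3].T@(t-M[:3,3])
    return np.array([c["cx"]+f*k[0]/k[2],c["cy"]+f*k[1]/k[2]]),k[2]/f
E
python3 - <<'E'
from h import *
s,c=pickle.load(open("w1.pkl","rb"))
a=cv2.resize(c["image"][140:215,290:400],None,fx=7,fy=7,interpolation=cv2.INTER_CUBIC)
for nm,o in dict(end=(0,0,17.5),hole=(-12,0,0),hingeL=(0,121,-11),lugtop=(0,121,-2),e1=(-23,-57,-8),e2=(23,-57,-8),s1=(-14,-24,-8),s2=(14,-24,-8),s3=(-14,15,-8)).items():
    uv,g=proj(c,s,HOLE+F@np.array(o,float)); print(nm,uv.round(1),"mm/px",round(g,2))
    x=tuple(int(v) for v in (uv-[290,140]+.5)*7); cv2.drawMarker(a,x,(0,0,255),0,12,1)
cv2.imwrite("pics/w1c.png",a)
P=cloud(c,s)@F-F.T@HOLE
for u,v in[(322,172),(322,180),(370,200),(240,185),(290,170),(310,280),(330,250),(200,280)]: print((u,v),P[v,u].round(1))
E
```

```text
end [323.  163.9] mm/px 0.73
hole [322.9 186.5] mm/px 0.77
hingeL [172.8 175.9] mm/px 0.81
lugtop [168.5 172.3] mm/px 0.78
e1 [395.1 203. ] mm/px 0.79
e2 [393.6 147.4] mm/px 0.81
s1 [353.2 191.9] mm/px 0.79
s2 [352.8 158.1] mm/px 0.8
s3 [304.  191.9] mm/px 0.79
(322, 172) [-6.2  0.7 17.3]
(322, 180) [-11.8   0.7  15.9]
(370, 200) [-20.6 -37.2  -8. ]
(240, 185) [-8.7 65.8 -7.2]
(290, 170) [ 4.  26.4 -8. ]
(310, 280) [-81.8  11.  -42. ]
(330, 250) [-56.2  -6.1 -40.9]
(200, 280) [-82.  104.1 -40.1]
```

View pics/w1c.png

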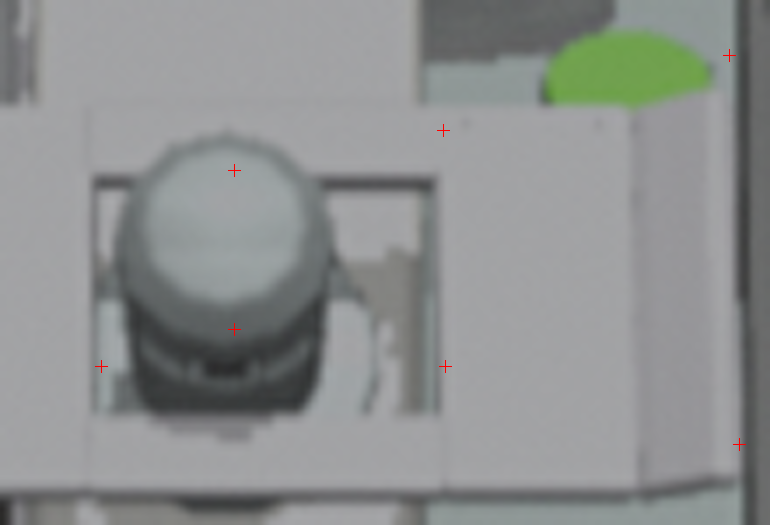

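The measured cap centre is (321.8,171.7) against a predicted (323,163.9). The slot corners show the same offset, so the hole is about 5.8 mm further down the slope and 0.9 mm further left. That fits the first view, where the bar hid part of the cap. Next I'll look at the cotter from above.

Run:
```python
from h import *
from rig import bot
D=R2q(np.array([[1,0,0],[0,-1,0],[0,0,-1.]]))
bot.move_to([480,235,170],D); bot.move_gripper(60,80); bot.dwell(.2)
s=bot.read_state(); c=bot.read_camera("wrist"); pickle.dump((s,c),open("w2.pkl","wb"))
a=c["image"].copy()
for nm,o in dict(eye=(508.5,234.8,38),tip=(625.5,224.2,38),rear=(477.5,234.5,38),org=(574.5,223.5,38)).items():
    uv,g=proj(c,s,o); print(nm,uv.round(1),round(g,2)); cv2.drawMarker(a,tuple(int(v+.5) for v in uv),(0,0,255),0,8,1)
cv2.imwrite("pics/w2.png",a); print(s["clock"],s["ee_pos"])
ct=bot.read_camera("top"); pickle.dump(ct,open("top2.pkl","wb"))
```

```text
eye [322.7 194.1] 0.65
tip [341.7 -11.6] 0.56
rear [323.1 240. ] 0.67
org [341.6  85.1] 0.6
14.625 [479.9859015  235.00991149 169.97124157]
```

View pics/w2.png

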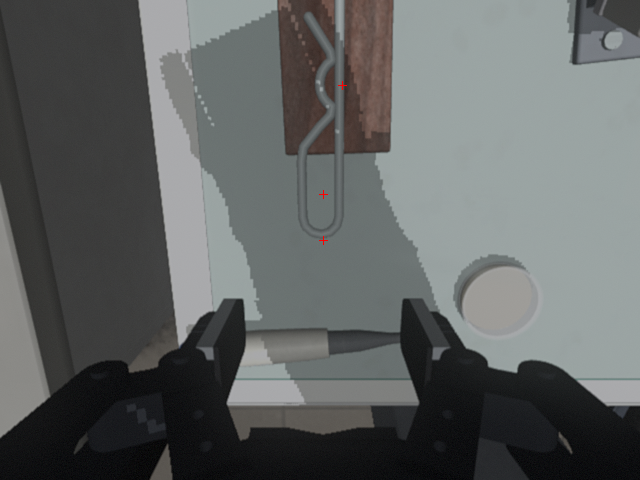

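The marks agree with the picture: the leg is about 2 px left and the eye's rear about 3 px nearer (v 237) than marked, both under 2 mm. I'll grasp at (509.5,235.5,38), lift, and check the cotter in the hand.

Run:
```python
from h import *
from rig import bot
a=.0125; X=np.array([np.cos(a),np.sin(a),0]);Z=np.array([0,0,-1.]); q=R2q(np.stack([X,np.cross(Z,X),Z],1))
bot.move_to([509.5,235.5,110],q); bot.servo_line([509.5,235.5,38],speed=120)
bot.move_gripper(20,80); s=bot.read_state(); print(s["grip_width"],s["ft_force"],s["clock"])
bot.servo_line([509.5,235.5,130],speed=120); bot.dwell(.2)
s=bot.read_state(); c=bot.read_camera("wrist"); pickle.dump((s,c),open("w3.pkl","wb")); cv2.imwrite("pics/w3.png",cv2.resize(c["image"][0:340,220:420],None,fx=2,fy=1.75) if 0 else c["image"])
print(s["grip_width"],s["clock"])
M=np.array(c["mount"]);
for nm,t in dict(leg0=(66,12,0),leg29=(90,12,0),rear=(-28,0,0),bow=(66,0,0)).items():
    uv,g=proj(c,s,np.array(s["ee_pos"])+q2R(s["tool_rot"])@np.array(t,float)); print(nm,uv.round(1),g.round(3))
```

```text
27.424708547878442 [-0.52129296 -0.26739993  5.87969183] 16.2583
27.107485219732677 17.375
leg0 [361.9 143.7] 0.301
leg29 [364.4  56.7] 0.284
rear [321.9 406.2] 0.369
bow [322.1 143.6] 0.301
```

View pics/w3.png

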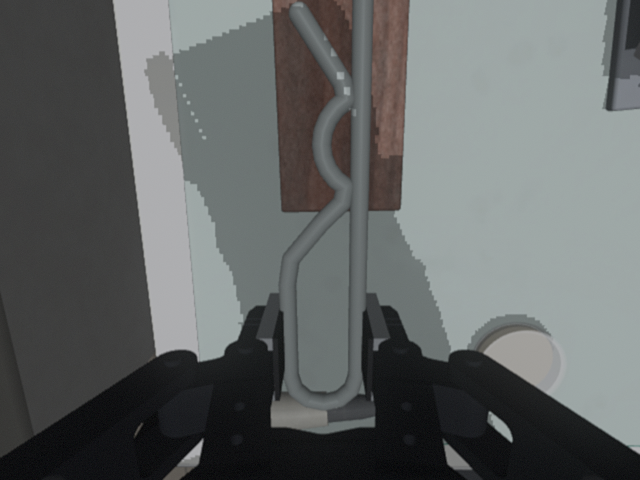

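The cotter sits as intended: the cup's extreme is at (318,145) and the leg's centre at about (362,144). I'll fit the leg line in tool coordinates numerically and move to hover over the stud.

```bash
cat >> h.py <<'E'
HOLE=HOLE+F@np.array([-5.8,.9,0])
QI=R2q(np.stack([F[:,0],np.cross(-F[:,2],F[:,0]),-F[:,2]],1))
def legfit(c,lo=10,hi=250):
    "leg centre line in tool frame: y = a+b*x ; z=c+d*x (top surface depth)"
    M=np.array(c["mount"]); f=240/np.tan(np.radians(c["fovy"])/2); g=cv2.GaussianBlur(c["image"],(3,3),0)
    d=c["depth"]; out=[]
    for v in range(lo,hi,3):
        row=d[v,340:390]; 
        ok=(row>0)&(row<np.nanmin(row[row>0])+12 if (row>0).any() else False)
        # take connected run nearest col 362
        idx=np.nonzero(ok)[0]
        if len(idx)<5: continue
        runs=np.split(idx,np.nonzero(np.diff(idx)>1)[0]+1); r=max(runs,key=lambda r:r[-1])
        if len(r)>30 : continue
        u=340+(r[0]+r[-1])/2; dd=np.median(row[r[len(r)//3:2*len(r)//3+1]])
        dd+=3; k=np.array([(u-c["cx"])/f*dd,(v-c["cy"])/f*dd,dd]); t=M[:3,:3]@k+M[:3,3]; out.append((*t,len(r)*dd/f))
    return np.array(out)
E
python3 - <<'E'
from h import *
from rig import bot
s,c=pickle.load(open("w3.pkl","rb")); o=legfit(c); print(len(o)); print(o[::8].round(2))
for k in(1,2):
    p=np.polyfit(o[:,0],o[:,k],1); r=o[:,k]-np.polyval(p,o[:,0]); g=abs(r)<1.; p=np.polyfit(o[g,0],o[g,k],1); print("yz"[k-1],p,"at66",np.polyval(p,66),r.std(),g.sum())
home=HOLE+F@np.array([-66.,12,0]); hov=home+F@np.array([0,0,60.])
bot.move_to([480,150,260],QI); bot.move_to((home+F@np.array([-30,0,90.])).tolist(),QI)
bot.servo_line(hov.tolist()); bot.dwell(.3)
s=bot.read_state(); c=bot.read_camera("wrist"); pickle.dump((s,c),open("w4.pkl","wb"))
a=c["image"].copy()
for nm,q in dict(end=(0,0,17.5),s1=(-14,-24,-8),s3=(-14,15,-8),s2=(14,-24,-8)).items():
    uv,g=proj(c,s,HOLE+F@np.array(q,float)); print(nm,uv.round(1),g.round(3)); cv2.drawMarker(a,tuple(int(v+.5) for v in uv),(0,0,255),0,8,1)
cv2.imwrite("pics/w4.png",cv2.resize(a[0:300,220:520],None,fx=2,fy=2,interpolation=cv2.INTER_CUBIC)); print(s["clock"],s["ee_pos"]-hov,s["grip_width"])
o=legfit(c); print("leg now",[np.polyfit(o[:,0],o[:,k],1).round(4) for k in(1,2)])
ct=bot.read_camera("top"); pickle.dump(ct,open("top4.pkl","wb")); cs=bot.read_camera("scene"); pickle.dump(cs,open("sc4.pkl","wb"))
E
```

```text
69
[[102.65  11.29   3.43   5.95]
 [ 96.44  11.43   3.04   6.03]
 [ 90.15  11.49   3.2    5.84]
 [ 74.3   11.61   2.92   6.05]
 [ 67.28  11.62   2.52   5.82]
 [ 59.96  11.75   3.42   6.28]
 [ 52.39  10.21   3.54   9.27]
 [ 44.7   11.8    2.96   5.83]
 [ 36.71  11.83   2.7    6.25]]
y [-8.06063029e-03  1.21680407e+01] at66 11.636039126240936 0.7799583035873515 58
z [2.11794795e-03 2.85316546e+00] at66 2.992950022143729 0.4019025716808887 67
end [352.1 137.7] 0.407
s1 [397.9 166.4] 0.478
s3 [316.4 166.4] 0.478
s2 [401.2 104.5] 0.458
19.8 [-2.61519624e-01  2.08709206e-05  4.04863348e-01] 27.107848143486716
leg now [array([-2.00000e-04,  1.14513e+01]), array([0.0046, 2.2829])]
```

View pics/w4.png

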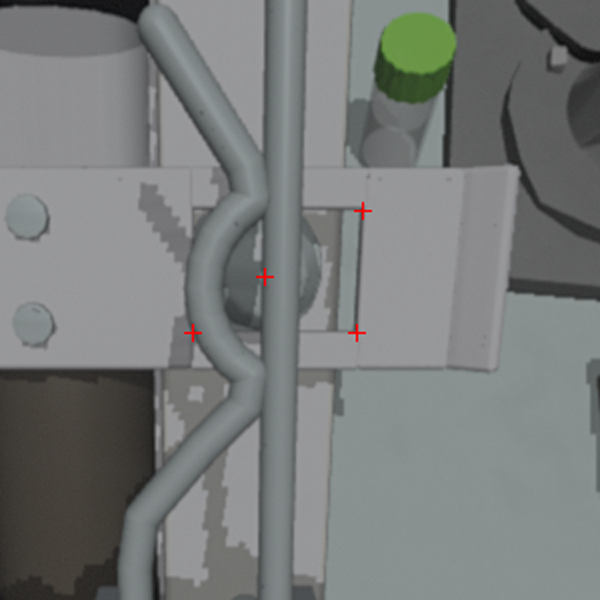

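The hover view confirms the hole. The slot corners and stud match the marks within about 1 mm, e.g. the slot's right edge at crop u≈358–362. Next I'll compute the relative correction leg↔bar/stud from this same image.

```bash
cat > rel.py <<'E'
from h import *
def rfit(x,y):
    g=np.ones(len(x),bool)
    for t in(2,1,.6,.6): p=np.polyfit(x[g],y[g],1); r=y-np.polyval(p,x); r-=np.median(r[g]); g=abs(r)<t
    return p,g.sum()
def report(fn):
    s,c=pickle.load(open(fn,"rb")); o=legfit(c); w=o[abs(o[:,3]-6)<.8]
    for k in(1,2): p,n=rfit(w[:,0],w[:,k]); print(fn,"leg","xyz"[k],p.round(4),n,"at66/117",np.polyval(p,[66,117]).round(2))
    return s,c,cloud(c,s)
E
python3 - <<'E'
from rel import *
s,c,P=report("w3.pkl"); b=P[30:200,378:398].reshape(-1,3); print("block top z",np.nanmedian(b[:,2])); t=P[250:300,480:580].reshape(-1,3); print("table",np.nanmedian(t[:,2]))
s,c,P=report("w4.pkl"); S=P@F-F.T@HOLE
for (u0,u1,v0,v1) in((402,440,90,175),(235,305,120,180)): print("bar z",np.nanmedian(S[v0:v1,u0:u1,2]))
print("TCP in hole frame",F.T@(s["ee_pos"]-HOLE))
# stud end flat & stud outline in hole frame
m=np.isfinite(S).all(-1)&(S[...,2]>8)&(S[...,2]<25); m[:,:320]=0
q=S[m]; q=q[abs(q[:,0])<20]; print("stud end pts",len(q),np.percentile(q,[1,50,99],axis=0).round(1))
g=cv2.cvtColor(c["image"],cv2.COLOR_BGR2GRAY); print(g[137,326:400]); print(g[150,326:400])
E
```

```text
w3.pkl leg y [-8.1000e-03  1.2168e+01] 58 at66/117 [11.64 11.22]
w3.pkl leg z [0.0033 2.7264] 58 at66/117 [2.94 3.11]
block top z 33.27564501332152
table -1.214440102801646
w4.pkl leg y [-7.10000e-03  1.20118e+01] 56 at66/117 [11.54 11.18]
w4.pkl leg z [0.0076 1.9753] 55 at66/117 [2.47 2.86]
bar z -8.41308908821955
bar z -8.365027339850982
TCP in hole frame [-66.02274164  12.02807999  60.48062582]
stud end pts 1063 [[-10.2 -11.2  11.3]
 [ -0.5   2.7  15.8]
 [  9.6   8.1  17.7]]
[125 122 116 110  99  86  81  87  90  92  94  94  93  93  93  93  92  92
  93  92  93  94  92  99 109  87  87 101 109 115 120 125 128 131 135 138
 136 131 129 126 122 117 106 100 116 128 128 117 107 102 103 102 100  96
 114 147 154 153 146 126 110 105  95  98 133 143 142 141 142 141 144 139
  97  85]
[128 124 119 113 102  90  83  73  70  73  76  81  86  89  89  91  90  92
  90  90  89 101 130 131 104  82  89 103 110 116 122 125 128 132 133 137
 136 131 130 125 121 114 104  91  86  91  92  92  91  91 109 139 151 151
 152 148 128 117 117 113 107  99  98 121 140 144 143 142 143 145 140 108
  79 114]
```

Everything agrees to about 0.5 mm. The relative targets for the TCP in the hole frame are y = 11.35 and z ≈ 2.0. I'll go to pre-insert and feel the tip into the hole.

```bash
cat > ins.py <<'E'
from h import *
from rig import bot
T=lambda x,y,z:(HOLE+F@np.array([x,y,z],float)).tolist()
def st():
    s=bot.read_state(); return (F.T@(s["ee_pos"]-HOLE)).round(2),(F.T@s["ft_force"]).round(1),round(s["clock"],2),round(s["grip_width"],2)
E
python3 - <<'E'
from ins import *
bot.servo_line(T(-160,11.35,60),QI,speed=150); bot.servo_line(T(-160,11.35,2),QI,speed=120); bot.dwell(.2); print(st())
print(bot.servo_line(T(-134,11.35,2),QI,speed=60,until_force=4),st())
print(bot.servo_line(T(-105,11.35,2),QI,speed=30,until_force=4),st())
for n in("top","scene"): pickle.dump(bot.read_camera(n),open(n+"5.pkl","wb"))
s=bot.read_state(); c=bot.read_camera("wrist"); pickle.dump((s,c),open("w5.pkl","wb"))
E
```

```text
(array([-159.51,   11.22,    2.62]), array([-1.1, -1. , -0.5]), 21.56, 27.23)
False (array([-134.36,   11.44,    1.97]), array([-1.5, -1.1, -1.1]), 22.14, 27.24)
False (array([-105.19,   11.36,    1.98]), array([ 0. ,  0.1, -0.7]), 23.26, 27.39)
```

Run:
```python
from ins import *
for x in(-95,-85,-78,-72,-68,-66,-65.6):
    h=bot.servo_line(T(x,11.4,2),QI,speed=40,until_force=30); print(x,h,*st())
    if h: break
s=bot.read_state(); c=bot.read_camera("wrist"); pickle.dump((s,c),open("w6.pkl","wb")); cv2.imwrite("pics/w6.png",cv2.resize(c["image"][0:300,220:520],None,fx=2,fy=2))
```

```text
-95 False [-94.69  11.64   1.96] [-0.5  3.  -0.9] 23.81 26.96
-85 False [-84.73  11.6    2.05] [ 0.2  4.2 -1.4] 24.21 26.76
-78 False [-77.08  11.35   2.32] [ 3.1  4.8 -0.3] 24.53 26.85
-72 False [-70.34  11.03   2.56] [ 4.5  3.1 -0.5] 24.83 27.71
-68 False [-66.97  11.15   2.3 ] [ 5.2  1.5 -1.1] 25.08 27.26
-66 False [-66.2   11.52   1.9 ] [0.4 3.6 0.9] 25.33 27.51
-65.6 False [-66.09  11.54   1.81] [-2.2  4.7  1.2] 25.58 27.09
```

View pics/w6.png

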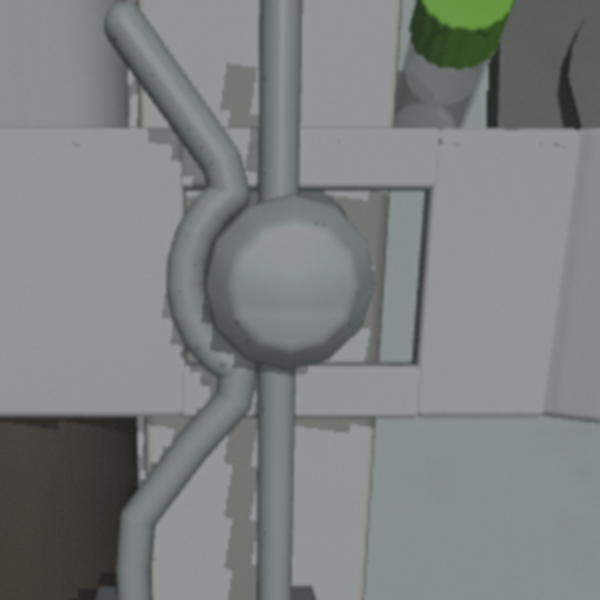

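The bow clasps the stud: cap centre is at crop (290,280), the cup wraps its left side at v≈283, and the leg emerges beyond. I'll release slightly and retreat straight off the bed.

Run:
```python
from ins import *
bot.move_gripper(36,20); print(st())
p,_,_,_=st(); h=bot.servo_line(T(p[0],p[1],60),QI,speed=100,until_force=8); print(h,st())
bot.servo_line(T(-90,12,130),QI); bot.dwell(.5)
s=bot.read_state(); c=bot.read_camera("wrist"); pickle.dump((s,c),open("w7.pkl","wb"))
for n,o in dict(org=(0,0,0),tip=(51,0,0),rear=(-97,12,0),end=(0,0,17.5)).items(): print(n,((proj(c,s,T(*o))[0]-[190,0])*1.8).round())
cv2.imwrite("pics/w7.png",cv2.resize(c["image"][0:330,190:520],None,fx=1.8,fy=1.8)); print(st())
```

```text
(array([-65.33,  11.  ,   2.13]), array([ 0.3, -0.3,  0.3]), 25.89, 35.84)
False (array([-65.55,  11.01,  59.69]), array([-0.1, -0.1, -1. ]), 26.62, 35.63)
org [275. 166.]
tip [277.  -8.]
rear [239. 444.]
end [278. 161.]
(array([-90.  ,  12.01, 129.92]), array([-0.1,  0.5, -0.1]), 27.82, 36.04)
```

View pics/w7.png

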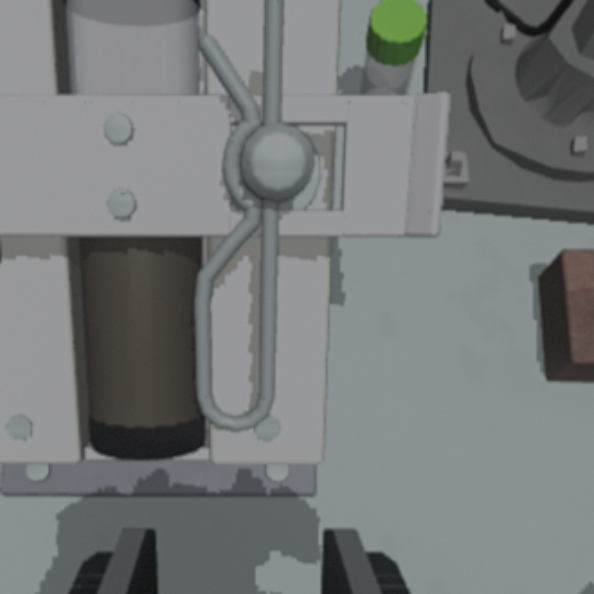

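The cotter stayed and the cup is centred at v≈163, against the stud's 161. But the eye's rear shows at v 430 where 444 was predicted, so I'll check for droop with depth.

Run:
```python
from h import *
s,c=pickle.load(open("w7.pkl","rb")); S=cloud(c,s)@F-F.T@HOLE
Z=S[...,2].copy(); Z[~np.isfinite(Z)]=-99
for v in range(2,238,8):
    row=Z[v,325:348]; i=int(row.argmax()); print(v,325+i,S[v,325+i].round(1),end=" | ")
print("\nleft side")
for v in range(160,232,10):
    row=Z[v,296:312]; i=int(row.argmax()); print(v,296+i,S[v,296+i].round(1),end=" | ")
print("rear",[S[v,320].round(1) for v in range(228,242,2)])
```

```text
2 344 [45.1  0.5 10.2] | 10 342 [41.3  1.5  9.8] | 18 342 [37.7  1.4  8.5] | 26 343 [33.8  0.8  8. ] | 34 339 [29.9  2.9  7.5] | 42 344 [26.   0.   6.6] | 50 340 [22.   2.2  6. ] | 58 327 [17.7  9.6  6.5] | 66 340 [13.7  2.1  5.5] | 74 342 [ 8.1  1.3 16.6] | 82 337 [ 3.9  4.1 17. ] | 90 343 [-0.4  0.8 18.5] | 98 342 [-4.5  1.2 17.2] | 106 339 [-8.7  2.8 15.8] | 114 329 [-12.6   8.2   1.3] | 122 341 [-17.2   0.9   0.9] | 130 342 [-21.9   0.2   0.3] | 138 340 [-26.7   1.3  -0.6] | 146 338 [-31.6   2.4  -1.8] | 154 338 [-36.5   2.4  -1.8] | 162 338 [-41.6   2.2  -3.6] | 170 339 [-46.7   1.5  -3.6] | 178 335 [-52.    4.   -4.7] | 186 338 [-57.2   2.   -5.3] | 194 339 [-62.7   1.2  -6.7] | 202 337 [-68.3   2.5  -7.5] | 210 339 [-73.9   1.   -8.3] | 218 337 [-79.6   2.3  -9.2] | 226 338 [-85.4   1.5 -10. ] | 234 329 [-91.3   7.6 -10.8] | 
left side
160 302 [-40.5  25.3  -4.4] | 170 303 [-47.   24.8  -5.8] | 180 303 [-53.6  24.9  -6.8] | 190 304 [-60.3  24.4  -7.7] | 200 304 [-67.1  24.5  -8.7] | 210 302 [-74.   26.   -8.8] | 220 304 [-81.3  24.8 -10.4] | 230 308 [-88.6  22.2 -11.3] | rear [array([-94.5,  14.1, -40. ]), array([-96.1,  14.1, -40.2]), array([-91.1,  13.9, -15.2]), array([-91.7,  13.9, -12.2]), array([-93. ,  13.9, -11.9]), array([-94.6,  13.9, -12.3]), array([-104.2,   14.1,  -40.5])]
```

The leg droops about 0.15 rad, which is the geometric stop of the hole's clearance ((9−6)/24 ≈ 0.125). That is inside the 0.2 limit, and the origin is within about 2 mm. I'll check that it is at rest, that the core and bystanders haven't moved, and then hand in.

Run:
```python
from ins import *
bot.dwell(1.0)
s0,c0=pickle.load(open("w7.pkl","rb")); s=bot.read_state(); c=bot.read_camera("wrist")
S=cloud(c,s)@F-F.T@HOLE; q=[]
for v in range(2,234,4):
    if 62<v<125: continue
    r=S[v,325:348]; i=np.nanargmax(r[:,2]); q.append(r[i])
q=np.array(q); g=abs(q[:,1])<6; p=np.polyfit(q[g,0],q[g,2],1); print("pitch",np.arctan(p[0]),"z0",p[1]-3,"rms",np.std(q[g,2]-np.polyval(p,q[g,0])))
print("image diff px",int((cv2.absdiff(c["image"],c0["image"]).max(2)[0:330]>40).sum()))
bot.move_to([450,0,350],QI); t=bot.read_camera("top"); t0=pickle.load(open("top.pkl","rb"))
d=cv2.absdiff(t["image"],t0["image"]).max(2)
for n,(u,v) in dict(dish=(318,333),dropper=(440,343),vial=(243,170),coretop=(368,128),corelow=(374,225)).items(): print(n,np.median(d[v-10:v+10,u-10:u+10]),cloud(t)[v,u].round(),cloud(t0)[v,u].round())
print(bot.read_state()["clock"])
```

```text
pitch 0.15279045936725216 z0 0.4829077457272808 rms 0.4235370503496617
image diff px 53
dish 12.0 [424.  97.  17.] [424.  97.  17.]
dropper 21.0 [426. -46. 387.] [ 405. -118.   68.]
vial 12.0 [727. 230.  63.] [728. 231.  62.]
coretop 7.0 [765.   4. 163.] [766.   4. 162.]
corelow 6.0 [616.  -9.  75.] [615.  -9.  78.]
29.65
```

```bash
python3 -c "
from rig import bot
print(bot.finish_job(), bot.read_state()['clock'])"
```

```text
the job is handed in; nothing more can be done
the job is handed in; nothing more can be done
```

The bar is folded down over the stud, the cotter is through the cross hole with its bow clasped round the stud, and I handed the job in at about 30 s of the 58 s. `finish_job` gave no verdict.

**Bar:** The camera showed it flat, and depth put its top about 8 mm below the hole, as it should be. I felt almost no force while folding it until a 15 N contact at the stop.

**Cotter:** The leg went into the hole from the low side without catching, and the bow rode over the stud at about 5 N. The last pictures show the bow cupping the stud and the leg out of the far side. Its origin is about 2 mm from the hole's centre.

**What did not match:**
- The cotter sagged within the hole's clearance once released. Its leg sits about 0.15 rad off the hole's axis; the limit is 0.2. It had not moved a second later.
- My first estimate of the hole was about 6 mm off along the slope, because the raised bar hid part of the stud. I corrected it from the wrist camera before inserting.

**Surroundings:** The core, dish and vial read within 1–3 mm of where they started. The arm hid the dropper bottle in the last top view, so I could not re-check it, but the arm's path never went near it low down. At hand-in the gripper was well above everything.

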